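# Change the wrapper over to small rolls on its interlocked size keys

## Task

The foil wrapper is set for large rolls; change it over to small rolls. On the selector console press the smallest round key, and no other, until it latches down and the key that was down pops up, without forcing it hard against its stop; then hang the aluminium stirrup gauge for small rolls over the bar of the rail, one leg on each side, so that it hangs freely between the two posts. Leave the other things where they are.

Things in the scene. Friction and masses are not known exactly. Their poses are not given: they have to be found in the camera images.
- face_small (a point): Point on the sloping panel face at the centre of the small round key (flat black plastic cap: round disc, 18 mm across). Fixed to the panel; does not move with the key. Axes: z straight out of the panel, 20 degrees off vertical (press along -z), x up the slope, y along the row of keys.
- face_medium (a point): Point on the sloping panel face at the centre of the medium round key (flat black plastic cap: round disc, 27 mm across). Fixed to the panel; does not move with the key. Axes: z straight out of the panel, 20 degrees off vertical (press along -z), x up the slope, y along the row of keys.
- face_large (a point): Point on the sloping panel face at the centre of the large round key (flat black plastic cap: round disc, 36 mm across). Fixed to the panel; does not move with the key. Axes: z straight out of the panel, 20 degrees off vertical (press along -z), x up the slope, y along the row of keys.
- face_square (a point): Point on the sloping panel face at the centre of the square key (flat black plastic cap: square, 27 x 27 mm with rounded edges). Fixed to the panel; does not move with the key. Axes: z straight out of the panel, 20 degrees off vertical (press along -z), x up the slope, y along the row of keys.
- seat_small: Fixed mount of the small key; origin as face_small, z vertical. The four keys stand in one row 46 mm apart, in an order that changes from start to start. Round each is a flat steel collar 2.5 mm high, 3 to 8 mm wider than the cap all round.
- seat_medium: Fixed mount of the medium key; origin as face_medium, z vertical. The flat top of a cap stands 14.5 to 23.5 mm above the panel when its key is up (caps are screwed on at different heights): it differs from key to key and start to start and is not measured, so feel for it.
- seat_large: Fixed mount of the large key; origin as face_large, z vertical. More than 25 N on a key damages it.
- seat_square: Fixed mount of the square key; origin as face_square, z vertical. The console under the keys is a fixed wedge 120 mm deep and 209 mm long, its panel centre 62 mm above the table.
- key_small (a joint): Travel of the small key in m: 0 = up, grows as it is pressed. Up at the start. A key latches with a click at 7.5 mm and then rests there by itself; its rigid end stop is at 9.3 mm.
- key_medium (a joint): Travel of the medium key in m: 0 = up, grows as it is pressed. Up at the start. Pressing a key takes about 1 N at first, rising to 3 to 6 N before the click, then about 2 N; a force above that is the end stop.
- key_large (a joint): Travel of the large key in m: 0 = up, grows as it is pressed. Latched down at 7.5 mm at the start. A shared latch bar inside holds one key down at a time: pressing another key in moves the bar aside and the latched key pops up by itself.
- key_square (a joint): Travel of the square key in m: 0 = up, grows as it is pressed. Up at the start.
- gauge_fin (a point): Grip fin of the size gauge, 74 mm above its feet. The fin is a flat plate 10 mm thick (along the point's x), 36 mm long (y); its free part runs from 57 to 88.5 mm above the feet. z is up when upright.
- gauge_roof (a point): Point on the gauge between its legs, under the ridge of its roof, 47 mm above the feet and 27 mm below the grip-fin point: here the centre of the rail's bar comes to lie when the gauge hangs on it. The inside of the roof is a V (30 degree slopes) that centres itself on the bar.
- rail_mid (a point): Middle of the rail's bar, on its centre line: a fixed round steel bar 12 mm in diameter, 170 mm long along the point's y, its centre 110 mm above the table, on a post at each end (the posts do not rise above the bar). x is level, across the bar.
- staple_box: small blue box, 44x74x31 mm, loose bystander; origin at the centre of its underside. Leave it alone.
- bearing: ball bearing, 35 mm across, 11 mm high, loose bystander; origin at the centre of its underside. Leave it alone.
- star_knob: black star-shaped knob, 41 mm across, 32 mm high, loose bystander; origin at the centre of its underside. Leave it alone.
- gauge: The size gauge: a loose bent-aluminium stirrup (inverted U, 0.12 kg) standing on its feet on the table. Origin at the centre of its underside, axes as the fin's. Its legs are 27 mm apart inside (along x), 3 mm thick, 50 mm long in y, and reach from the roof down to the feet, which turn out to 51 mm over all.
- rail: The rail (see rail_mid); origin on the table under the bar's middle.

How it is judged:
By the outcome, as a careful person would: the job done as asked, in the order asked, and still so for the second after the job is handed in, with the robot touching nothing.
It also fails if it takes over 54 s, if anything falls off the work surface, if the arm or the gripper's body presses on something with over 40 N, if the wrist force passes 120 N, or if a joint passes its speed limit or range.

## Robot

A 6-joint arm with a two-finger parallel gripper is mounted at the origin on a cart in front of the work surface, level with it; the furniture and walls round the work are solid. World frame = base frame: x ahead of the robot, y to its left, z up, the work surface at z = 0. Lengths are in mm, angles in rad, forces in N, time in s.
With the tool pointing down it reaches from about 300 to 875 mm from the base axis. Payload 4.2 kg.
Tool frame: the origin (TCP) lies where the fingers leave the gripper's body, on its centre line; the fingertips stand 73 mm ahead of it and the grasp point (between the pads) lies 54 mm ahead of it; z points along the fingers, x is the direction in which the jaws open and shut, and the axes are right-handed (so a half turn about z gives the same grasp; the last joint's range is limited). The gripper opens to 85 mm and grips with 20 to 120 N. Pads are 22 mm wide; open, the fingers measure 114 mm over their backs; the gripper's body (76 mm by 85 mm) begins 54 mm behind the grasp point. The pads swing forward as they close: fully open they stand 13 mm farther back than shut.
Start: joints at [1.289, 0.32, 1.565, -0, 1.257, -0.02], TCP at [148.821, 555.415, 303.938] pointing down, gripper open.
Joint ranges: [-3.11, 3.11], [-0.84, 2.01], [0.21, 2.61], [-1.34, 4.49], [0.05, 2.63], [-2.56, 2.56]. Speed limits (rad/s): [2.57, 2.57, 3.14, 3.14, 3.14, 3.14].

## Interface

Orientations are given as a unit quaternion [x, y, z, w].
In Python, from plant import ctrl, get_image, camera_info, order gives the robot as it stands. The module is installed in compiled form; this text tells all that it offers.
- The arm moves only by the tool move_arm, never from a script. Its argument "motion" is a list of rows, each a list of 6 numbers: the shift along the tool's x, y, z in mm, then the turn, a rotation vector about the tool's x, y, z in units of 8 degrees (1.0 is 8 degrees). In form: [[x, y, z, ax, ay, az], ...]. A call has 1 to 5 rows; each row shifts and turns the commanded pose from where the row before left it, along the tool's axes as they then stand; what a row does not reach is not made up. A row lasts 1/8 s, in which the tool goes at most 62.5 mm and 10.7 degrees, less where a joint would pass 70% of its speed; a pose out of reach is approached as far as the arm can. A call with a gripper value outside its range is refused whole. "claw" is the opening, from 0 (shut) to 1 (fully open), set as the call begins (left out, the last holds). The fingers move at their own pace and stop on an object; "squeeze" is the grip in N (left out, the last holds). Time passes only in rows, so rows that do not move let the fingers close. It gives the time, the measured TCP pose, the force and the opening at its end, in the units of the state.
- ctrl.sense(): the state, without advancing time (a new reading comes with each control period).
- get_image(name): name is "scene" or "side" or "wrist"; returns the picture (400x640x3 uint8, blue, green, red); there is no depth.
- camera_info(name): a dict with "fx", "fy", "cx", "cy" (pixels), "rvec" (rotation vector, rad) and "tvec" (3), from world to camera coordinates, as OpenCV has them. Camera axes: x right, y down, z forward; pixel columns grow to the right and rows downward; lengths in mm; the calibration is good to about 2 mm. A picture is of the moment at which its call begins: read the wrist's pose just before it. camera_info takes no time and is no camera call; for the wrist camera it gives the pose at the moment of the call.
- order.finish_job(): hands the job in, once; it reports no verdict.
The state is a dict: "time": time; "joints": joint angles; "joint_velocities": joint speeds; "tau": joint torques, N m; "eef_pos": TCP position; "tool_rot": TCP orientation; "contact_force": force on the tool from outside, world axes, zero at the start; "wrist_torque": the same for the moment, N m; "opening": finger opening in mm.
Only numpy, scipy, OpenCV 4.12 (cv2) and the standard library are available. Lean on these libraries where they do the work, as an engineer would, in place of code of your own. Each camera call takes 0.05 s, during which the arm holds its last target. There are 200 camera calls.

## Working session

There is one attempt and no reset: what is moved stays moved. The work goes in short steps, Python scripts to look and compute and a tool call to move; the robot and the scene stay as the last step left them, time stands still between calls to the robot, and variables do not carry over. Pictures are saved under pics/ and viewed, about 8 in all and at most 12, crops included, and the job is handed in when it is done.

Besides the shell and the picture viewer there is one more tool, called as name([rows], argument=value, ...), one row to a line, values as JSON. move_arm: Moves the arm, as the interface text tells. Its arguments: {"type":"object","properties":{"motion":{"type":"array","items":{"type":"array","items":{"type":"number"}}},"claw":{"type":"number"},"squeeze":{"type":"number"}},"required":["motion"]}

```bash
mkdir -p pics
cat > h.py <<'E'
import numpy as np, cv2
from plant import ctrl, get_image, camera_info, order
from scipy.spatial.transform import Rotation as R
def cam(n):
    c=camera_info(n); K=np.array([[c['fx'],0,c['cx']],[0,c['fy'],c['cy']],[0,0,1.]])
    return K,np.array(c['rvec'],float),np.array(c['tvec'],float)
def ray(c,uv):
    K,r,t=c; M=cv2.Rodrigues(r)[0]; d=M.T@np.linalg.inv(K)@np.array([uv[0],uv[1],1.]); return -M.T@t,d/np.linalg.norm(d)
def onz(c,uv,z):
    o,d=ray(c,uv); return o+d*(z-o[2])/d[2]
def tri(c1,u1,c2,u2):
    o1,d1=ray(c1,u1);o2,d2=ray(c2,u2)
    s=np.linalg.lstsq(np.c_[d1,-d2],o2-o1,rcond=None)[0]
    a,b=o1+d1*s[0],o2+d2*s[1]; return (a+b)/2,np.linalg.norm(a-b)
def proj(c,p):
    return cv2.projectPoints(np.atleast_2d(np.array(p,float)),c[1],c[2],c[0],None)[0][:,0]
E
python3 - <<'E'
from h import *
for n in("scene","side","wrist"):
    c=cam(n);i=get_image(n);cv2.imwrite(f"pics/{n}0.png",i)
    print(n,ray(c,(320,200)),c[0][0,0])
s=ctrl.sense();print(s)
E
```

```text
scene (array([  73.70520208, -564.45040034,  706.67942514]), array([ 0.42480533,  0.61079603, -0.66818309])) 373.7074750281556
side (array([ 520.86160272, 1015.35788286,  666.58459424]), array([-0.0373669 , -0.86203502, -0.50546942])) 449.0399531146292
wrist (array([ 78.43549198, 575.44339728, 372.8435801 ]), array([ 0.28117962, -0.07658476, -0.95659437])) 355.3674670116721
{'time': 0.15, 'joints': array([ 1.28898496e+00,  3.20134996e-01,  1.56536115e+00,  4.40302380e-05,
        1.25742257e+00, -1.99735234e-02]), 'joint_velocities': array([ 0.00016323, -0.00281067, -0.00297013, -0.0010253 , -0.00126252,
       -0.00069521]), 'tau': array([ 8.44910410e-04, -4.15843177e+01, -2.34347445e+01, -8.75563046e-05,
        5.83856876e-03, -6.36976210e-05]), 'eef_pos': array([148.7463947 , 555.16483246, 303.29574139]), 'tool_rot': array([ 7.93369010e-01,  6.08740646e-01, -5.46393790e-04,  3.76168154e-04]), 'contact_force': array([-0.46866733, -0.14732852, -0.61419808]), 'wrist_torque': array([ 0.0186905 , -0.00418565, -0.04714668]), 'opening': 85.03932634996455}
```

View pics/scene0.png

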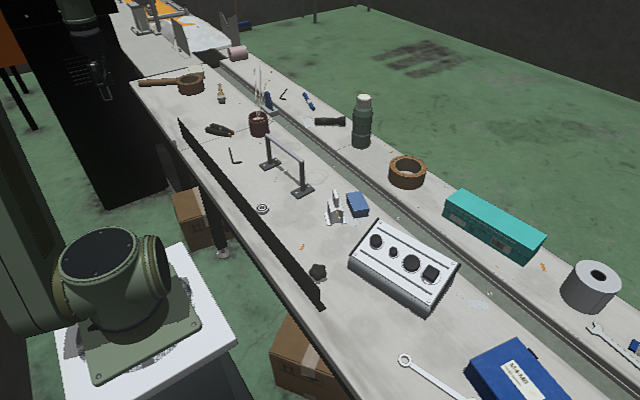

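View pics/side0.png

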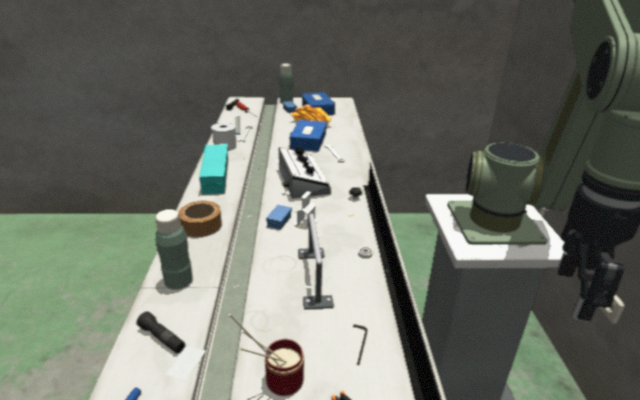

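The scene view shows the rail bar at about (283,145), the gauge at (336,208) and the console keys at (376,242), (393,252), (411,263), (430,272). Next I'll enlarge crops of both views for measuring.

Run:
```python
from h import *
a=cv2.imread("pics/scene0.png")[125:315,245:465];b=cv2.imread("pics/side0.png")[135:315,255:365]
a=cv2.resize(a,None,fx=3,fy=3,interpolation=cv2.INTER_CUBIC);b=cv2.resize(b,None,fx=5,fy=5,interpolation=cv2.INTER_CUBIC)
cv2.imwrite("pics/a.png",a);
cv2.imwrite("pics/b.png",cv2.resize(b,None,fx=.64,fy=.64))
print(a.shape,b.shape)
c=cam("scene")
for n,uv,z in[("k1",(376,242),75),("k2",(393,252),75),("k3",(411,263),75),("k4",(430,272),75),("gauge",(336,215),10),("bar1",(265,137),110),("bar2",(303,163),110),("con c",(405,264),62)]: print(n,onz(c,uv,z).round())
```

```text
(570, 660, 3) (900, 550, 3)
k1 [ 497. -175.   75.]
k2 [ 508. -218.   75.]
k3 [ 518. -263.   75.]
k4 [ 534. -302.   75.]
gauge [517.  -1.  10.]
bar1 [480. 302. 110.]
bar2 [501. 129. 110.]
con c [ 515. -251.   62.]
```

View pics/a.png

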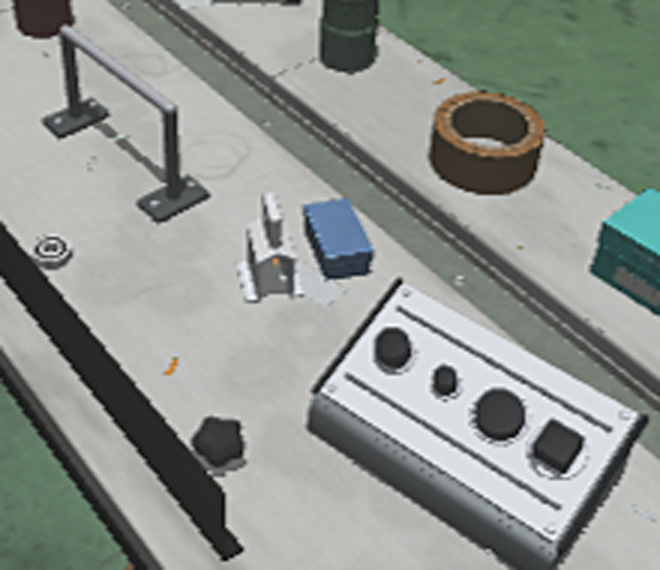

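The enlarged crop shows the key order from the left: medium, small, large, square. The panel rises away from the robot. The gauge sits near (517,0), beside the blue box. I'll fly over rail and gauge first, take a wrist picture there, and go on to the console.

```bash
cat >> h.py <<'E'
def plan(p,q,n,p0=None,q0=None):
    """rows from the present (or given) pose to p, Rotation q in n steps"""
    s=ctrl.sense(); p0=s['eef_pos'] if p0 is None else np.array(p0,float); q0=R.from_quat(s['tool_rot']) if q0 is None else q0
    rv=(q0.inv()*q).as_rotvec(); st=R.from_rotvec(rv/n); cur=q0; d=(np.array(p)-p0)/n
    for i in range(n):
        print(np.r_[cur.inv().apply(d),np.degrees(rv/n)/8].round([1,1,1,3,3,3] if 0 else 2).tolist()); cur=cur*st
def down(yaw):  # tool x at yaw (deg), z down
    a=np.radians(yaw); return R.from_matrix(np.c_[[np.cos(a),np.sin(a),0],[np.sin(a),-np.cos(a),0],[0,0,-1]])
E
python3 -c "
from h import *
plan([440,200,340],down(15),8)"
```

```text
[-33.46, 46.66, -4.55, 0.0, 0.0, 0.94]
[-27.09, 50.63, -4.56, 0.0, 0.0, 0.94]
[-20.25, 53.73, -4.56, 0.0, 0.0, 0.94]
[-13.06, 55.91, -4.57, 0.0, 0.0, 0.94]
[-5.65, 57.14, -4.58, 0.0, 0.0, 0.94]
[1.86, 57.39, -4.58, 0.0, 0.0, 0.94]
[9.33, 56.65, -4.58, 0.0, 0.0, 0.94]
[16.65, 54.95, -4.59, 0.0, 0.0, 0.94]
```

move_arm([
  [-33.5,46.7,-4.5,0,0,0.94],
  [-27,50.6,-4.5,0,0,0.94],
  [-20,53.7,-4.5,0,0,0.94],
  [-13,56,-4.5,0,0,0.94],
  [-5.5,57,-4.5,0,0,0.94],
])

```text
time: 0.78
eef_pos: [331.8, 332.2, 326.5]
tool_rot: [0.948, 0.319, 0.0, 0.0]
contact_force: [1.2, -0.2, 1.2]
opening: 85.5
```

move_arm([
  [2,57.4,-4.5,0,0,0.94],
  [9.5,56.7,-4.5,0,0,0.94],
  [16.6,55,-4.5,0,0,0.94],
  [0,0,0,0,0,0],
  [0,0,0,0,0,0],
])

```text
time: 1.4
eef_pos: [439.8, 200.4, 339.6]
tool_rot: [0.992, 0.129, -0.001, -0.0]
contact_force: [1.4, 0.2, -1.4]
opening: 85.3
```

Run:
```python
from h import *
s=ctrl.sense();print(s['time'],s['eef_pos'],s['tool_rot'],s['joint_velocities'].round(3))
c=cam("wrist");i=get_image("wrist");cv2.imwrite("pics/w1.png",i);np.savez("pics/w1.npz",K=c[0],r=c[1],t=c[2])
print(ray(c,(320,200)))
```

```text
1.4 [439.82654231 200.42649002 339.56374008] [ 9.91629802e-01  1.29112333e-01 -5.51544043e-04 -1.92479617e-04] [ 0.029 -0.005  0.005 -0.001 -0.     0.001]
(array([422.42152433, 273.31606515, 409.27587924]), array([ 0.07196595, -0.28185739, -0.95675353]))
```

View pics/w1.png

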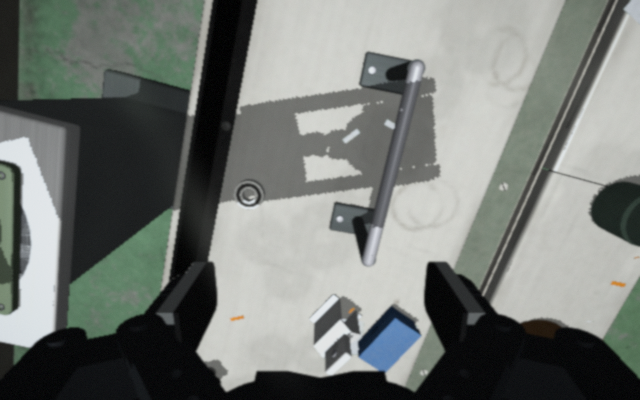

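The wrist view shows the bar from (416,66) to (369,260), and the gauge at about (335,335) close to the blue box at (388,338). I'll measure the bar from this, then move to the console.

Run:
```python
from h import *
d=np.load("pics/w1.npz");c=(d['K'],d['r'],d['t'])
a=onz(c,(416,68),110);b=onz(c,(370,260),110)
print(a,b,np.linalg.norm(a-b),(a+b)/2,np.degrees(np.arctan2(*(a-b)[:2])))
sc,sd=cam("scene"),cam("side")
print(proj(sc,[a,b]),proj(sd,[a,b]))
for uv,z in [((330,320),50),((340,352),85),((312,340),3)]: print(onz(c,uv,z))
plan([430,-160,300],down(-10),6)
```

```text
[490.48671404 310.07305801 110.        ] [504.59570076 140.78301883 110.        ] 169.87695803540515 [497.5412074  225.42803842 110.        ] -4.764140299626434
[[266.86870586 134.75128294]
 [301.78079332 160.50818951]] [[318.59488844 262.27160519]
 [310.27957923 216.37497733]]
[498.48863187  27.75406768  50.        ]
[512.40045409  15.1116192   85.        ]
[493.14625326 -41.11954985   3.        ]
[-17.0, 57.73, 6.59, -0.0, 0.0, 0.52]
[-12.78, 58.8, 6.59, -0.0, 0.0, 0.52]
[-8.49, 59.58, 6.59, -0.0, 0.0, 0.52]
[-4.16, 60.03, 6.59, -0.0, 0.0, 0.52]
[0.2, 60.18, 6.59, -0.0, 0.0, 0.52]
[4.55, 60.0, 6.6, -0.0, 0.0, 0.52]
```

move_arm([
  [-17,57.7,6.6,0,0,0.52],
  [-12.8,58.8,6.6,0,0,0.52],
  [0,0,0,0,0,0],
  [0,0,0,0,0,0],
], claw=0)

```text
time: 1.95
eef_pos: [436.6, 81.3, 326.8]
tool_rot: [0.998, 0.058, 0.0, -0.0]
contact_force: [-0.3, 0.1, 0.3]
opening: 12.1
```

Run:
```python
from h import *
c=cam("wrist");i=get_image("wrist");cv2.imwrite("pics/w2.png",i);np.savez("pics/w2.npz",K=c[0],r=c[1],t=c[2])
```

move_arm([
  [-8.5,59.6,6.6,0,0,0.52],
  [-4,60,6.6,0,0,0.52],
  [0,60,6.6,0,0,0.52],
  [4.5,60,6.6,0,0,0.52],
  [0,0,0,0,0,0],
])

```text
time: 2.62
eef_pos: [430.5, -162.1, 299.8]
tool_rot: [0.996, -0.09, -0.0, 0.0]
contact_force: [0.6, 1.3, 0.2]
opening: -0.0
```

Run:
```python
from h import *
s=ctrl.sense();print(s['time'],s['eef_pos'],s['joint_velocities'].round(3))
c=cam("wrist");i=get_image("wrist");cv2.imwrite("pics/w3.png",i);np.savez("pics/w3.npz",K=c[0],r=c[1],t=c[2])
a=cv2.imread("pics/w2.png")
cv2.imwrite("pics/w23.png",np.vstack([cv2.resize(a[150:330,200:500],(600,360))[:300],i[100:400,20:620]]))
```

```text
2.625 [ 430.51854114 -162.05901028  299.76873133] [ 0.072 -0.023  0.016  0.043  0.02   0.012]
```

View pics/w23.png

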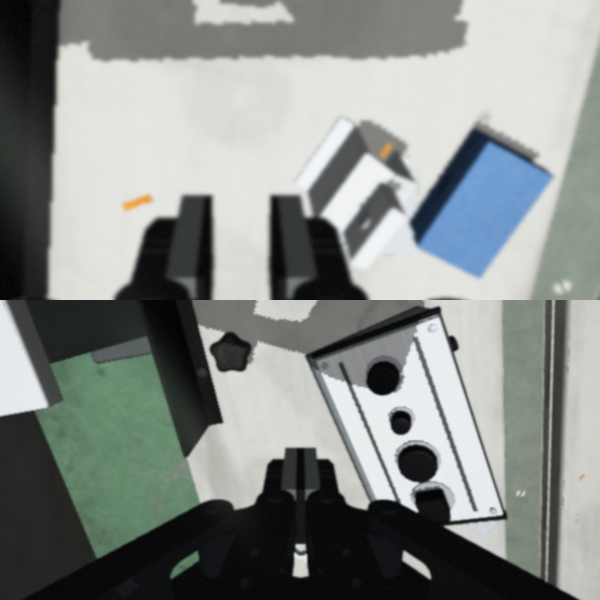

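The composite shows the following:
- **Gauge (top half):** the fin is under the roof ridge at about (375,215) in the crop, and the blue box is beside it.
- **Console (bottom half):** the small cap is at image (421,221), with panel corners at (329,157), (459,110) and (525,317).

I'll measure by mask and zoom in.

Run:
```python
from h import *
d=np.load("pics/w3.npz");c=(d['K'],d['r'],d['t'])
i=cv2.imread("pics/w3.png");g=cv2.cvtColor(i,cv2.COLOR_BGR2GRAY)
TL,TR,BR=onz(c,(330,158),40.2),onz(c,(459,111),83.8),onz(c,(525,317),83.8)
print(TL,TR,BR,np.linalg.norm(TR-BR),np.linalg.norm((TL-TR)[:2]))
u=(TR-BR)/np.linalg.norm(TR-BR); print("yaw",np.degrees(np.arctan2(-u[0],u[1])))
ctr=(TL+BR)/2; print("centre",ctr)
m=(g<75).astype(np.uint8); n,l,st,ce=cv2.connectedComponentsWithStats(m)
for k in range(1,n):
    if 150<st[k,4]<4000: print(st[k],ce[k].round(1))
z=cv2.resize(i[130:330,350:520],None,fx=4,fy=4,interpolation=cv2.INTER_CUBIC)
a=cv2.imread("pics/w2.png");y=cv2.resize(a[190:300,330:450],None,fx=3,fy=3,interpolation=cv2.INTER_CUBIC)
z=cv2.resize(i[190:280,370:490],None,fx=5,fy=5,interpolation=cv2.INTER_CUBIC)
print(z.shape)
cv2.imwrite("pics/z.png",z)
```

```text
[ 443.081601   -147.90942258   40.2       ] [ 548.75734409 -121.48849087   83.8       ] [ 596.6624399 -319.9432495   83.8      ] 204.15481730176083 108.92854681092258
yaw 13.571040859884542
centre [ 519.87202045 -233.92633604   62.        ]
[427   0  33  12 177] [440.7   5.2]
[568   0   6  54 256] [570.   24.4]
[ 326  106  134   63 1711] [393.6 131.8]
[ 230  132   41   39 1129] [250.9 152.3]
[386 161  34  34 904] [402.7 177.3]
[411 211  20  23 378] [420.4 221.9]
[ 418  245   39   38 1145] [437.2 262.9]
[626 359  14  41 404] [633.8 380. ]
(450, 600, 3)
```

View pics/z.png

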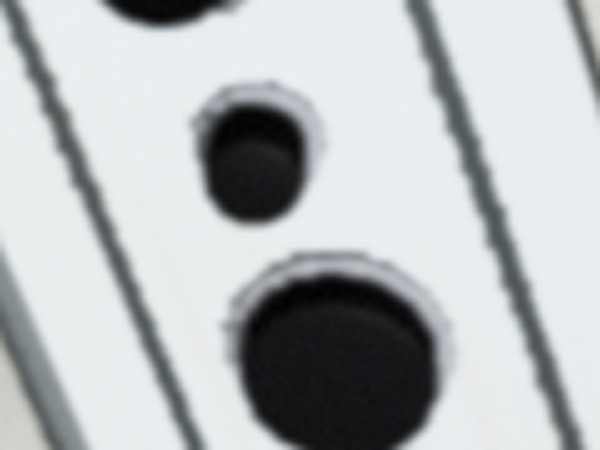

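The zoom shows the small cap's collar spanning x 193–325 with its top edge at y 85, so its centre is about image (421.8,220). The cap top is at about (420.7,226). The large key's collar centre is about (438.2,263.2).

Run:
```python
from h import *
d=np.load("pics/w3.npz");c=(d['K'],d['r'],d['t']);sc=cam("scene")
S=onz(c,(421.8,220),64.3);L=onz(c,(438.2,263.2),64.3);print(S,L,np.linalg.norm(S-L),np.degrees(np.arctan2(L[0]-S[0],S[1]-L[1])))
yaw=np.radians(13.6)
n=np.array([-np.sin(.349)*np.cos(yaw),-np.sin(.349)*np.sin(yaw),np.cos(.349)]);F=S-2.5*n
for h in(14.5,19,23.5): print(h,(F+h*n).round(1),proj(c,F+h*n).round(1),proj(sc,F+h*n).round(1))
i=cv2.imread("pics/scene0.png");g=cv2.cvtColor(i,cv2.COLOR_BGR2GRAY)
m=(g<75).astype(np.uint8); k,l,st,ce=cv2.connectedComponentsWithStats(m)
for q in range(1,k):
    if 365<ce[q][0]<440 and 230<ce[q][1]<285 and st[q,4]>20:print(st[q],ce[q].round(1))
```

```text
[ 515.90644069 -214.78169465   64.3       ] [ 526.95385923 -261.08302062   64.3       ] 47.60103195294992 13.419772694067225
14.5 [ 511.9 -215.7   75.6] [[420.9 226.2]] [[393.5 250.3]]
19 [ 510.4 -216.1   79.8] [[420.5 228.6]] [[393.3 249.4]]
23.5 [ 508.9 -216.5   84. ] [[420.1 231.1]] [[393.2 248.6]]
[370 235  12  13 120] [375.6 240.9]
[390 247   7  10  60] [392.9 251.6]
[403 255  17  17 221] [411.2 263.1]
[423 265  16  18 186] [430.4 273.5]
```

```bash
cat >> h.py <<'E'
yw=np.radians(13.5);t20=np.radians(20)
F=np.array([516.8,-214.6,62.]);xs=np.array([np.cos(t20)*np.cos(yw),np.cos(t20)*np.sin(yw),np.sin(t20)])
n=np.array([-np.sin(t20)*np.cos(yw),-np.sin(t20)*np.sin(yw),np.cos(t20)])
Qp=R.from_matrix(np.c_[xs,np.cross(-n,xs),-n])
E
python3 -c "
from h import *
print(F+108*n); s=ctrl.sense();print(s['eef_pos'])
plan(F+108*n,Qp,4)"
```

```text
[ 480.88242925 -223.22304581  163.48680304]
[ 430.55215964 -160.3029294   299.97502081]
[15.18, 13.3, 34.1, 0.13, 0.62, -0.73]
[10.74, 15.24, 34.97, 0.13, 0.62, -0.73]
[6.07, 16.72, 35.41, 0.13, 0.62, -0.73]
[1.25, 17.73, 35.42, 0.13, 0.62, -0.73]
```

move_arm([
  [15.2,13.3,34,0.13,0.62,-0.73],
  [10.7,15.2,35,0.13,0.62,-0.73],
  [6,16.7,35.4,0.13,0.62,-0.73],
  [1.2,17.7,35.4,0.13,0.62,-0.73],
  [0,0,0,0,0,0],
], squeeze=60)

```text
time: 3.3
eef_pos: [478.7, -217.9, 167.2]
tool_rot: [0.98, 0.109, 0.165, -0.024]
contact_force: [-0.2, -0.1, 0.1]
opening: 0.2
```

Run:
```python
from h import *
s=ctrl.sense();p=s['eef_pos'];q=R.from_quat(s['tool_rot'])
print(s['time'],(Qp.inv()*q).as_rotvec(degrees=True),Qp.inv().apply(p-(F+108*n)),s['contact_force'],s['contact_force']@n)
tip=p+73*q.as_matrix()[:,2]
c=cam("wrist");i=get_image("wrist");print(proj(c,[tip,F+2.5*n,F+15*n,F+23*n]).round(1))
cv2.imwrite("pics/w4.png",i)
a=cv2.resize(i[150:350,200:440],None,fx=2.5,fy=2.5,interpolation=cv2.INTER_CUBIC)
cv2.imwrite("pics/w4z.png",a)
```

```text
3.3 [ 0.33732307 -0.77177561  0.90706105] [ 0.44598689 -5.68889873 -3.83197491] [-0.17946119 -0.05875624  0.09376059] 0.15248083547006516
[[317.3 268.2]
 [319.9 247.1]
 [319.6 257.1]
 [319.3 264.3]]
```

View pics/w4z.png

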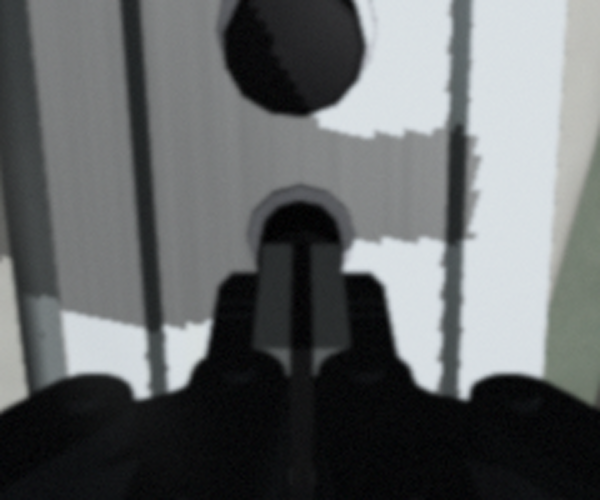

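The close view shows the collar centred at zoom x 300, which matches the prediction. Along the row it sits about 1.5 mm further up than predicted. I'll shift over by that and descend.

move_arm([
  [0,4,9,-0.04,0.1,-0.11],
  [0,0,0,0,0,0],
  [0,0,0,0,0,0],
])

```text
time: 3.72
eef_pos: [483.3, -222.4, 162.0]
tool_rot: [0.977, 0.116, 0.175, -0.018]
contact_force: [0.0, -0.2, -0.2]
opening: -0.0
```

```bash
cat >> h.py <<'E'
def st():
    s=ctrl.sense();p=s['eef_pos'];q=R.from_quat(s['tool_rot']);e=Qp.inv().apply(p-(F+73*n))
    print('t',round(s['time'],2),'rot',(Qp.inv()*q).as_rotvec(degrees=True).round(2),'xy',e[:2].round(2),'tip h',round(-e[2],2),'f.n',round(s['contact_force']@n,2),s['contact_force'].round(2))
E
python3 -c "
from h import *
st()"
```

```text
t 3.73 rot [-0.29  0.29 -0.1 ] xy [ 1.87 -0.24] tip h 32.7 f.n -0.21 [ 0.03 -0.17 -0.23]
```

move_arm([
  [-1.9,-1.2,4,0,0,0],
  [0,0,3,0,0,0],
  [0,0,1,0,0,0],
  [0,0,0,0,0,0],
])

```text
time: 4.22
eef_pos: [483.3, -221.9, 152.4]
tool_rot: [0.978, 0.115, 0.175, -0.018]
contact_force: [-0.2, 0.6, 1.0]
opening: 0.1
```

move_arm([
  [0,0,1,0,0,0],
  [0,0,1,0,0,0],
  [0,0,1,0,0,0],
  [0,0,0,0,0,0],
])

```text
time: 4.72
eef_pos: [484.3, -221.6, 149.6]
tool_rot: [0.978, 0.116, 0.175, -0.018]
contact_force: [0.5, 0.6, 0.1]
opening: -0.2
```

```bash
python3 -c "
from h import *
st()"
```

```text
t 4.72 rot [-0.25  0.22 -0.02] xy [-1.24 -0.74] tip h 20.65 f.n -0.16 [0.52 0.56 0.06]
```

move_arm([
  [0.8,0,1,0,0,0],
  [0,0,1,0,0,0],
  [0,0,0,0,0,0],
])

```text
time: 5.1
eef_pos: [485.8, -221.3, 148.0]
tool_rot: [0.978, 0.116, 0.175, -0.018]
contact_force: [0.3, -0.5, 0.3]
opening: 0.3
```

move_arm([
  [0,0,1,0,0,0],
  [0,0,1,0,0,0],
  [0,0,0,0,0,0],
])

```text
time: 5.48
eef_pos: [486.4, -221.2, 146.3]
tool_rot: [0.978, 0.116, 0.175, -0.018]
contact_force: [-1.3, 0.5, 2.8]
opening: -0.1
```

move_arm([
  [0,0,1,0,0,0],
  [0,0,1,0,0,0],
  [0,0,0,0,0,0],
])

```text
time: 5.85
eef_pos: [487.2, -221.0, 144.2]
tool_rot: [0.978, 0.115, 0.175, -0.018]
contact_force: [0.3, -0.5, 1.5]
opening: -0.5
```

```bash
python3 -c "
from h import *
st()"
```

```text
t 5.85 rot [-0.25  0.22 -0.02] xy [-0.39 -0.69] tip h 14.57 f.n 1.32 [ 0.27 -0.48  1.47]
```

move_arm([
  [0,0,1,0,0,0],
  [0,0,1,0,0,0],
  [0,0,0,0,0,0],
])

```text
time: 6.22
eef_pos: [487.8, -220.8, 142.3]
tool_rot: [0.978, 0.116, 0.175, -0.018]
contact_force: [-0.8, 0.4, 1.4]
opening: -0.1
```

move_arm([
  [0,0,1,0,0,0],
  [0,0,0,0,0,0],
])

```text
time: 6.48
eef_pos: [488.1, -220.7, 141.4]
tool_rot: [0.978, 0.116, 0.175, -0.018]
contact_force: [-0.9, -0.3, 1.4]
opening: 0.3
```

```bash
python3 -c "
from h import *
st()"
```

```text
t 6.47 rot [-0.26  0.23 -0.02] xy [-0.38 -0.71] tip h 11.66 f.n 1.61 [-0.9  -0.31  1.36]
```

move_arm([
  [0,0,1,0,0,0],
  [0,0,0,0,0,0],
])

```text
time: 6.72
eef_pos: [488.5, -220.7, 140.5]
tool_rot: [0.978, 0.115, 0.175, -0.018]
contact_force: [-0.3, -0.4, 1.2]
opening: -0.4
```

move_arm([
  [0,0,1,0,0,0],
  [0,0,0,0,0,0],
])

```text
time: 6.98
eef_pos: [488.8, -220.6, 139.6]
tool_rot: [0.978, 0.116, 0.175, -0.018]
contact_force: [-1.3, 0.9, 2.1]
opening: 0.1
```

```bash
python3 -c "
from h import *
st()"
```

```text
t 6.97 rot [-0.25  0.23 -0.03] xy [-0.39 -0.7 ] tip h 9.68 f.n 2.28 [-1.27  0.91  2.05]
```

move_arm([
  [0,0,1,0,0,0],
  [0,0,0,0,0,0],
])

```text
time: 7.22
eef_pos: [489.0, -220.6, 139.1]
tool_rot: [0.978, 0.116, 0.175, -0.018]
contact_force: [-3.7, 0.4, 5.6]
opening: -0.3
```

move_arm([
  [0,0,0.7,0,0,0],
  [0,0,0,0,0,0],
])

```text
time: 7.48
eef_pos: [489.0, -220.5, 139.0]
tool_rot: [0.978, 0.116, 0.175, -0.018]
contact_force: [-6.5, 1.2, 10.0]
opening: -0.1
```

```bash
python3 -c "
from h import *
st(); i=get_image('wrist'); cv2.imwrite('pics/w5.png',i)
a=cv2.imread('pics/w4.png')
g=cv2.cvtColor(i,cv2.COLOR_BGR2GRAY)"
```

```text
t 7.47 rot [-0.27  0.26 -0.06] xy [-0.35 -0.71] tip h 9.06 f.n 11.5 [-6.5   1.2  10.04]
```

The force has risen to 11.5 N with no further travel, which looks like the end stop (contact at about 18 mm, stop at 9 mm). I'll back off to the earlier viewing pose to check the keys.

move_arm([
  [0,0,-10,0,0,0],
  [0,0,-30,0,0,0],
  [0,0,-40,0,0,0],
  [0,-20,-50,0,0,0],
  [0,-20,-30,0,0,0],
])

```text
time: 8.15
eef_pos: [425.8, -194.1, 290.5]
tool_rot: [0.978, 0.115, 0.176, -0.017]
contact_force: [-0.1, 0.0, 0.2]
opening: -0.3
```

Run:
```python
from h import *
s=ctrl.sense();print(s['time'],s['eef_pos'],s['tool_rot'],s['contact_force'])
plan([430,-162,300],down(-10),3)
i=get_image("scene");a=cv2.imread("pics/scene0.png")
f=lambda m:cv2.resize(m[220:300,355:455],None,fx=4,fy=4,interpolation=cv2.INTER_CUBIC)
w=get_image("wrist");cv2.imwrite("pics/w6.png",w);cv2.imwrite("pics/scene6.png",i)
j=np.vstack([np.hstack([f(a),f(i)]),w[80:360,0:640].copy()[:, :][:280,0:640].repeat(1,0) if 0 else cv2.resize(w[60:340],(800,350))[:280]])
cv2.imwrite("pics/c6.png",j)
```

```text
8.15 [ 425.80207833 -194.06506492  290.46193393] [ 0.97750123  0.11513255  0.17591276 -0.01704549] [-0.05987912  0.03085875  0.16240107]
[4.72, -10.05, -1.72, -0.16, -0.84, 0.97]
[3.09, -10.54, -2.4, -0.16, -0.84, 0.97]
[1.34, -10.78, -2.89, -0.16, -0.84, 0.97]
```

View pics/c6.png

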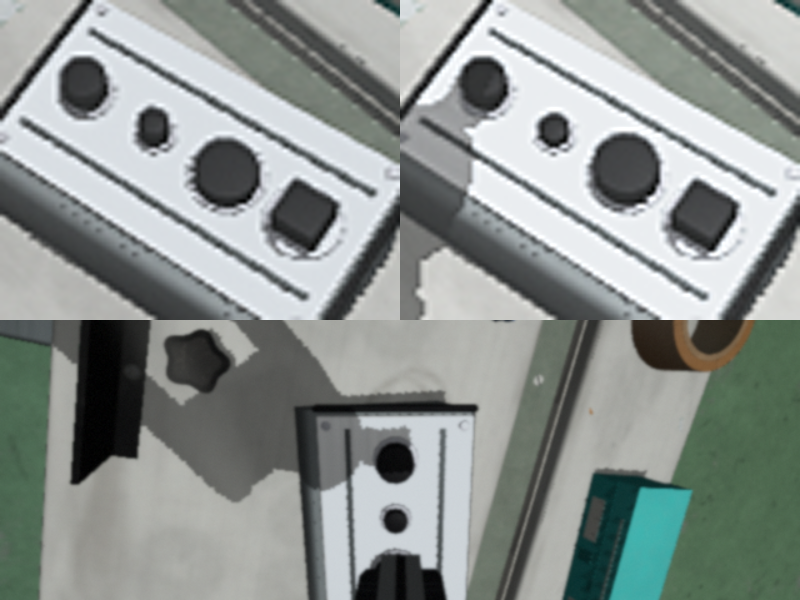

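The before/after views show the small key now low and the large key standing raised, so the changeover worked. Next I'll approach the gauge with the gripper open and the jaws near −40° yaw.

Run:
```python
from h import *
d=np.load("pics/w2.npz");c=(d['K'],d['r'],d['t'])
G=onz(c,(391,260),85);print(G,onz(c,(350,240),3),onz(c,(375,210),3))
T=G+50*np.array([.64,.77,0]);T[2]=240;print(T)
plan(T,down(-40),6)
```

```text
[515.00273157   9.72586369  85.        ] [484.16520254  -8.39377569   3.        ] [507.89989933  32.49281969   3.        ]
[547.00273157  48.22586369 240.        ]
[24.26, -34.56, 17.89, -0.19, -0.4, 1.1]
[19.57, -38.39, 15.7, -0.19, -0.4, 1.1]
[14.24, -41.39, 13.7, -0.19, -0.4, 1.1]
[8.41, -43.47, 11.94, -0.19, -0.4, 1.1]
[2.24, -44.59, 10.48, -0.19, -0.4, 1.1]
[-4.1, -44.71, 9.35, -0.19, -0.4, 1.1]
```

move_arm([
  [24.3,-34.6,17.9,-0.19,-0.4,1.1],
  [19.6,-38.4,15.7,-0.19,-0.4,1.1],
  [14.2,-41.4,13.7,-0.19,-0.4,1.1],
  [8.4,-43.5,12,-0.19,-0.4,1.1],
  [2.2,-44.6,10.5,-0.19,-0.4,1.1],
], claw=1)

```text
time: 8.88
eef_pos: [502.0, -15.9, 251.2]
tool_rot: [0.976, -0.215, 0.046, -0.008]
contact_force: [-0.2, -1.1, 0.2]
opening: 85.5
```

move_arm([
  [-4,-44.7,9.4,-0.19,-0.4,1.1],
  [0,0,0,0,0,0],
  [0,0,0,0,0,0],
])

```text
time: 9.25
eef_pos: [517.0, 25.0, 243.2]
tool_rot: [0.958, -0.286, 0.015, -0.005]
contact_force: [0.0, 0.3, 0.4]
opening: 85.4
```

Run:
```python
from h import *
s=ctrl.sense();print(s['time'],s['eef_pos'],R.from_quat(s['tool_rot']).as_matrix().round(3))
c=cam("wrist");i=get_image("wrist");cv2.imwrite("pics/w7.png",i);np.savez("pics/w7.npz",K=c[0],r=c[1],t=c[2])
print(proj(c,[515,10,85]),proj(c,[[484,-8,3],[508,32,3]]))
cv2.imwrite("pics/w7z.png",cv2.resize(i[120:400,120:520],None,fx=2,fy=2,interpolation=cv2.INTER_CUBIC))
```

```text
9.25 [516.9580471   24.96900113 243.22388566] [[ 0.836 -0.548  0.032]
 [-0.548 -0.836  0.   ]
 [ 0.026 -0.017 -0.999]]
[[323.23794574 231.57795609]] [[303.13067099 232.17804552]
 [300.31698521 183.60786018]]
```

View pics/w7z.png

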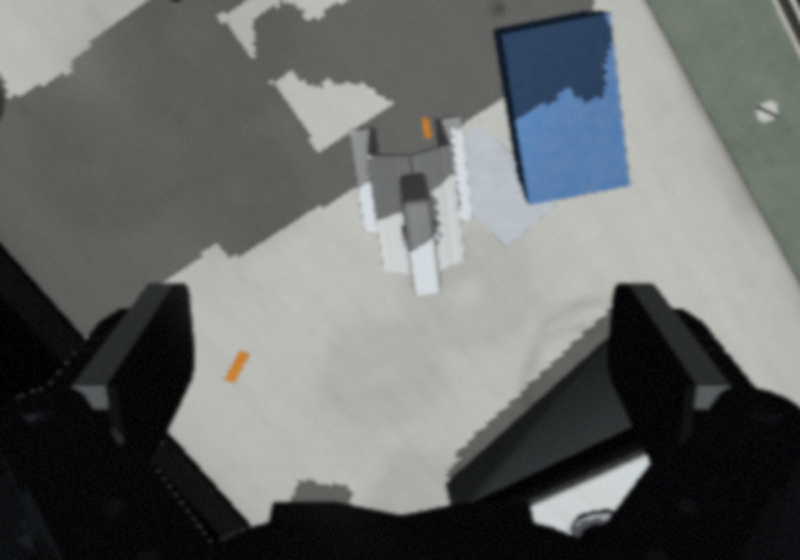

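In the crop the fin's top face runs from (416.5,200) to (426.5,294). That is image (328.2,220) to (333.2,267), with the fin clear of the blue box.

Run:
```python
from h import *
d=np.load("pics/w7.npz");c=(d['K'],d['r'],d['t'])
P=lambda x,y:onz(c,(x/2+120,y/2+120),88.5)
a,b=P(416.5,200),P(426.5,294);u=a-b
print(a,b,np.linalg.norm(u),np.linalg.norm(P(403,200)-P(430,200)),(a+b)/2)
yaw=np.degrees(np.arctan2(-u[0],u[1]));print("yaw",yaw)
L=onz(c,(350/2+120,132/2+120),3),onz(c,(368/2+120,230/2+120),3);v=L[0]-L[1];print("foot yaw",np.degrees(np.arctan2(-v[0],v[1])),np.linalg.norm(v))
T=(a+b)/2;T[2]=79+54+50;print(T)
plan(T,down(yaw),3)
```

```text
[522.98742315  16.26877777  88.5       ] [506.99149517 -14.83802675  88.5       ] 34.978607737520385 9.081482669661037 [514.98945916   0.71537551  88.5       ]
yaw -27.21340622421368
foot yaw -24.295442479064743 47.848396573079135
[514.98945916   0.71537551 183.        ]
[3.32, 7.32, 20.18, -0.04, -0.07, -0.25]
[3.24, 7.33, 20.19, -0.04, -0.07, -0.25]
[3.17, 7.33, 20.2, -0.04, -0.07, -0.25]
```

move_arm([
  [3.3,7.3,20,-0.04,-0.07,-0.25],
  [3.2,7.3,20,-0.04,-0.07,-0.25],
  [3.2,7.3,20,-0.04,-0.07,-0.25],
  [0,0,0,0,0,0],
  [0,0,0,0,0,0],
])

```text
time: 9.93
eef_pos: [515.5, 1.0, 185.0]
tool_rot: [0.972, -0.237, 0.0, -0.001]
contact_force: [-1.1, -0.4, -0.7]
opening: 85.3
```

Run:
```python
from h import *
s=ctrl.sense();print(s['time'],s['eef_pos'])
plan([515,.7,133],down(-27),2)
c=cam("wrist");i=get_image("wrist");cv2.imwrite("pics/w8.png",i)
# predicted fin top corners vs. seen
print(proj(c,[[523,16.3,88.5],[507,-14.8,88.5]]))
```

```text
9.925 [515.51920719   1.03276063 185.0259724 ]
[-0.17, 0.3, 26.01, -0.0, -0.0, -0.03]
[-0.16, 0.28, 26.01, -0.0, -0.0, -0.03]
[[318.04187033 215.97486354]
 [318.44134792 278.90091239]]
```

move_arm([
  [0,0,25,0,0,0],
  [0,0,20,0,0,0],
  [0,0,5,0,0,0],
  [0,0,0,0,0,0],
])

```text
time: 10.48
eef_pos: [515.7, 1.7, 134.8]
tool_rot: [0.972, -0.236, 0.0, -0.0]
contact_force: [0.1, 0.4, -0.0]
opening: 85.3
```

move_arm([
  [0,0,0,0,0,0],
  [0,0,0,0,0,0],
  [0,0,0,0,0,0],
  [0,0,0,0,0,0],
  [0,0,0,0,0,0],
], claw=0, squeeze=40)

```text
time: 11.1
eef_pos: [515.3, 1.6, 134.3]
tool_rot: [0.972, -0.236, -0.0, -0.0]
contact_force: [-0.1, -0.1, 0.8]
opening: 9.1
```

Run:
```python
from h import *
s=ctrl.sense();print(s['time'],s['eef_pos'],s['opening'],s['contact_force'],R.from_quat(s['tool_rot']).as_matrix().round(3))
```

```text
11.1 [515.33724115   1.6403673  134.29720058] 9.101903124804588 [-0.11418221 -0.09861543  0.82441268] [[ 0.888 -0.459 -0.   ]
 [-0.459 -0.888  0.001]
 [-0.001 -0.001 -1.   ]]
```

Gripped, with the opening at 9.1 mm. I'll lift, then go over the rail.

move_arm([
  [0,0,-20,0,0,0],
  [0,0,-50,0,0,0],
  [0,0,-50,0,0,0],
  [0,0,-30,0,0,0],
  [0,0,0,0,0,0],
])

```text
time: 11.72
eef_pos: [516.3, 1.5, 286.3]
tool_rot: [0.972, -0.236, 0.002, -0.001]
contact_force: [-0.9, -0.5, -1.5]
opening: 9.1
```

Run:
```python
from h import *
s=ctrl.sense();print(s['time'],s['eef_pos'],s['opening'],s['contact_force'])
plan([497.5,225.4,284],down(4.8),5)
```

```text
11.725 [516.27357538   1.48191491 286.34952746] 9.109196072990024 [-0.86139154 -0.50264617 -1.54756769]
[-23.9, -38.06, 0.49, -0.0, -0.01, -0.8]
[-19.49, -40.49, 0.49, -0.0, -0.01, -0.8]
[-14.84, -42.42, 0.49, -0.0, -0.01, -0.8]
[-9.99, -43.82, 0.49, -0.0, -0.01, -0.8]
[-5.03, -44.66, 0.48, -0.0, -0.01, -0.8]
```

move_arm([
  [-23.9,-38,0,0,0,-0.8],
  [-19.5,-40.5,0,0,0,-0.8],
  [-14.8,-42.4,0,0,0,-0.8],
  [-10,-43.8,0,0,0,-0.8],
  [-5,-44.7,0,0,0,-0.8],
])

```text
time: 12.35
eef_pos: [495.9, 226.5, 282.2]
tool_rot: [0.999, 0.043, -0.002, 0.0]
contact_force: [0.5, 0.4, -1.1]
opening: 9.1
```

move_arm([
  [0,0,0,0,0,0],
  [0,0,0,0,0,0],
  [0,0,0,0,0,0],
])

```text
time: 12.72
eef_pos: [496.8, 224.3, 283.7]
tool_rot: [0.999, 0.04, -0.001, -0.0]
contact_force: [0.3, -0.9, -0.6]
opening: 9.3
```

Run:
```python
from h import *
s=ctrl.sense();print(s['time'],s['eef_pos'],s['opening'],s['contact_force'],R.from_quat(s['tool_rot']).as_matrix().round(3))
q=R.from_quat(s['tool_rot']);Q=down(4.8);print((q.inv()*Q).as_rotvec(degrees=True)/8, q.inv().apply(np.array([497.5,225.4,284])-s['eef_pos']))
c=cam("wrist");i=get_image("wrist");cv2.imwrite("pics/w9.png",i)
sd=get_image("side");cv2.imwrite("pics/s9.png",sd)
a=onz(c,(0,0),0)
print(proj(c,[[490.5,310.1,110],[504.6,140.8,110]]),proj(cam('side'),[[490.5,310.1,110],[504.6,140.8,110],[497.5,225.4,150]]))
f=cv2.resize(sd[130:330,250:390],None,fx=3,fy=3,interpolation=cv2.INTER_CUBIC)[:600]
w=cv2.resize(i,(380,238))[:,:]
out=np.zeros((600,800,3),np.uint8);out[:,:420]=f;out[:238,420:]=w;out[250:600,420:]=cv2.resize(i[100:375,170:470],(380,350));cv2.imwrite("pics/c9.png",out)
```

```text
12.725 [496.76092334 224.2515541  283.70805791] 9.25311648062164 [ 0.30814832 -0.88278329 -0.59090947] [[ 0.997  0.08  -0.002]
 [ 0.08  -0.997  0.   ]
 [-0.002 -0.    -1.   ]]
[-0.00108995  0.01198237 -0.02939008] [ 0.82764506 -1.08602481 -0.2931659 ]
[[319.45481189  74.25952605]
 [320.48754817 303.40024275]] [[318.58859483 262.28014694]
 [310.27781841 216.37893685]
 [314.36091831 221.93766572]]
```

View pics/c9.png

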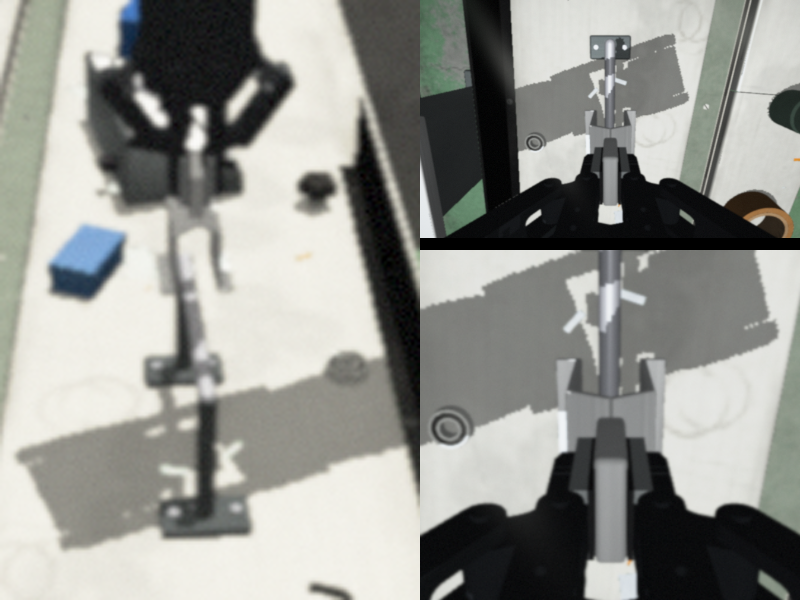

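The gauge is centred over the bar: in the wrist crop the ridge is at x≈610 and the bar at x≈609, and the yaws agree. I'll lower it.

move_arm([
  [0.8,-1,10,0,0,0],
  [0,0,20,0,0,0],
  [0,0,20,0,0,0],
  [0,0,15,0,0,0],
  [0,0,8,0,0,0],
])

```text
time: 13.45
eef_pos: [497.3, 226.2, 210.3]
tool_rot: [0.999, 0.041, -0.001, -0.0]
contact_force: [0.2, -0.1, 0.3]
opening: 9.2
```

move_arm([
  [0,0,6,0,0,0],
  [0,0,3,0,0,0],
  [0,0,0,0,0,0],
])

```text
time: 13.82
eef_pos: [497.6, 226.6, 202.6]
tool_rot: [0.999, 0.041, -0.0, -0.001]
contact_force: [0.3, -0.1, -0.3]
opening: 9.5
```

move_arm([
  [0,0,1.5,0,0,0],
  [0,0,1.5,0,0,0],
  [0,0,0,0,0,0],
])

```text
time: 14.2
eef_pos: [497.5, 226.5, 199.4]
tool_rot: [0.999, 0.041, -0.0, -0.0]
contact_force: [0.6, 0.4, -1.7]
opening: 9.0
```

move_arm([
  [0,0,1,0,0,0],
  [0,0,0,0,0,0],
])

```text
time: 14.45
eef_pos: [497.6, 226.5, 198.5]
tool_rot: [0.999, 0.041, -0.0, -0.0]
contact_force: [0.8, 0.2, 0.5]
opening: 9.4
```

move_arm([
  [0,0,1,0,0,0],
  [0,0,0,0,0,0],
])

```text
time: 14.7
eef_pos: [497.6, 226.6, 198.4]
tool_rot: [0.999, 0.041, 0.0, -0.001]
contact_force: [-2.3, -0.0, 5.6]
opening: 9.5
```

move_arm([
  [0,0,0.7,0,0,0],
  [0,0,0,0,0,0],
])

```text
time: 14.95
eef_pos: [497.6, 226.5, 198.3]
tool_rot: [0.999, 0.041, 0.0, -0.001]
contact_force: [-3.7, -1.6, 9.0]
opening: 9.5
```

Seated: the contact force rose at z≈198.4, against 197.3 expected. I'll ease off the load and release.

move_arm([
  [-0.4,0,-1.4,0,0,0],
  [0,0,0,0,0,0],
])

```text
time: 15.2
eef_pos: [497.2, 226.6, 198.2]
tool_rot: [0.999, 0.041, -0.0, -0.001]
contact_force: [-0.3, 1.0, 3.4]
opening: 9.7
```

move_arm([
  [0,0,0,0,0,0],
  [0,0,0,0,0,0],
  [0,0,0,0,0,0],
], claw=0.5)

```text
time: 15.58
eef_pos: [497.1, 226.5, 197.9]
tool_rot: [0.999, 0.041, -0.0, -0.0]
contact_force: [0.1, 0.3, -0.3]
opening: 42.7
```

Run:
```python
from h import *
s=ctrl.sense();print(s['time'],s['eef_pos'],s['opening'],s['contact_force'])
i=get_image("wrist");cv2.imwrite("pics/w10.png",i)
```

```text
15.575 [497.10146312 226.47343193 197.88673385] 42.651650962309844 [ 0.10052214  0.32320415 -0.2666293 ]
```

View pics/w10.png

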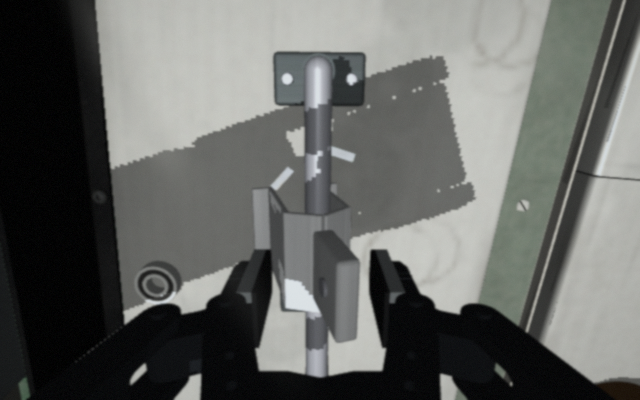

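Released: the gauge straddles the bar, tilted and probably swinging slightly, with the fin clear of both fingers. I'll open fully and retract straight up.

move_arm([
  [0,0,0,0,0,0],
  [0,0,-20,0,0,0],
  [0,0,-40,0,0,0],
  [0,0,-40,0,0,0],
  [0,0,-40,0,0,0],
], claw=1)

```text
time: 16.25
eef_pos: [497.1, 226.3, 339.4]
tool_rot: [0.999, 0.041, -0.0, -0.0]
contact_force: [0.4, 0.9, 0.3]
opening: 85.5
```

move_arm([
  [0,-50,0,0,0,0],
  [0,-40,0,0,0,0],
  [0,0,0,0,0,0],
  [0,0,0,0,0,0],
  [0,0,0,0,0,0],
])

```text
time: 16.88
eef_pos: [490.0, 315.1, 338.2]
tool_rot: [0.999, 0.04, -0.0, -0.0]
contact_force: [-0.1, 0.1, -0.2]
opening: 85.5
```

move_arm([
  [0,0,0,0,0,0],
  [0,0,0,0,0,0],
  [0,0,0,0,0,0],
  [0,0,0,0,0,0],
  [0,0,0,0,0,0],
])

```text
time: 17.5
eef_pos: [489.9, 316.1, 338.2]
tool_rot: [0.999, 0.041, -0.0, -0.0]
contact_force: [-0.4, 0.9, -0.2]
opening: 85.5
```

Run:
```python
from h import *
w=get_image("wrist");a=get_image("side")
for k in range(6): b=get_image("side")
i=get_image("scene")
s=ctrl.sense();print(s['time'],s['eef_pos'],s['contact_force'])
print("side diff",np.abs(a[150:300,270:360].astype(int)-b[150:300,270:360]).max())
out=np.zeros((600,800,3),np.uint8)
out[:300,:400]=cv2.resize(b[155:275,255:415],(400,300),interpolation=cv2.INTER_CUBIC)
out[:300,400:]=cv2.resize(i[115:235,235:395],(400,300),interpolation=cv2.INTER_CUBIC)
out[300:,:400]=cv2.resize(w[:300],(400,300));out[300:,400:]=cv2.resize(i[210:315,325:465],(400,300),interpolation=cv2.INTER_CUBIC)
cv2.imwrite("pics/fin.png",out)
```

```text
17.95 [489.8288261  316.09088894 338.15386541] [0.12810007 0.40258377 0.04131463]
side diff 23
```

View pics/fin.png

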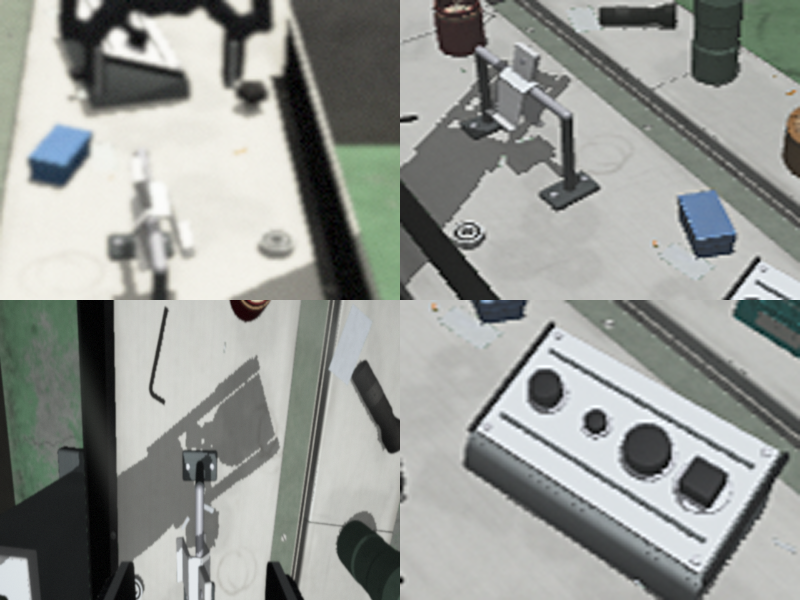

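The gauge hangs on the bar between the posts, the small key is down, the large key is up and the other things haven't moved. The fin seems to lean a little, so I'll put a number on the tilt and check whether it is still moving.

Run:
```python
from h import *
sc=cam("scene");sd=cam("side")
for t in(-10,0,5,10,15,20):
    a=np.radians(t);p=np.array([497.5+41.5*np.sin(a),226,110+41.5*np.cos(a)]);print(t,proj(sc,p).round(1),proj(sd,p).round(1))
im=[get_image("scene").astype(int) for _ in range(10)]
i=im[-1].astype(np.uint8);cv2.imwrite("pics/scF.png",i)
print("moving 0-9",np.abs(im[0]-im[9])[125:175,265:305].max(),"1 frame",np.abs(im[8]-im[9])[125:175,265:305].max())
# bright/neutral fin columns above the bar
h=cv2.cvtColor(i,cv2.COLOR_BGR2GRAY)
print(h[128:152,274:300])
```

```text
-10 [[280.2 135.4]] [[317.8 221.7]]
0 [[282.4 134.4]] [[314.4 221.5]]
5 [[283.5 134. ]] [[312.7 221.6]]
10 [[284.6 133.8]] [[310.9 221.8]]
15 [[285.7 133.6]] [[309.2 222.1]]
20 [[286.8 133.6]] [[307.6 222.5]]
moving 0-9 4 1 frame 4
[[191 192 192 192 190 187 184 184 186 183 146 122 129 122 124 126 125 125
  125 126 130 130 110  83  82  97]
 [190 189 191 191 190 189 188 185 183 183 180 154 126 124 125 125 125 127
  125 127 127 129 130 117  88  75]
 [186 186 189 190 190 191 190 189 186 181 180 180 159 130 122 124 126 128
  126 126 126 125 129 131 149 120]
 [182 182 184 188 189 189 193 190 186 183 179 179 176 161 120 112 125 126
  127 128 127 126 128 127 134 132]
 [182 182 183 183 186 191 192 208 222 220 204 186 181 179 181 147 118 123
  127 129 130 129 129 128 129 130]
 [181 181 181 181 184 187 168 132 160 214 225 211 159 158 181 179 143 117
  122 124 125 124 122 123 125 124]
 [181 179 180 181 182 186 181 144 126 138 205 230 217 197 184 182 182 156
  125 118 121 121 122 122 123 123]
 [180 180 182 182 182 188 168 137 125 124 130 172 218 221 203 187 182 186
  171 136 117 120 122 124 125 1
[... 1048 characters left out ...]
84  96 100
   99  96 107 116 112 108 165 149]
 [ 78 107 181 225 231 226 224 227 229 198 150 122 117  92  72  87  97 102
  101 102 101 101  95 171 158 102]
 [108 123 112 127 208 234 227 225 226 225 228 188 118 121 124  99  95  98
  102 103 103 103 103 117 110  98]
 [119 133 125 121 105 200 236 227 225 226 228 227 227 233 229 200 134  95
   96 101 103 103 104 104 103 101]
 [115 131 130 130 120  95 200 239 230 226 226 230 238 229 167  95  96 128
  114  95  92  94  98 101  99 100]
 [113 132 128 131 130 119 119 142 212 236 234 241 195 113 151 182 135  84
  103 104 170 151  99 102 101 101]
 [115 132 128 128 129 131 124 122 115 208 236 161  75 112 163 186 188 156
  101 164 161 109 102 105 103  95]]
```

The gauge is at rest but friction holds it about 10° out of upright. It needs almost no force to turn on the bar, so I'll straighten it: come down with open fingers, close to just over the fin's thickness without squeezing, then reopen.

move_arm([
  [-0.3,45,0,0,0,0],
  [-0.3,45,0,0,0,0],
  [0,0,40,0,0,0],
  [0,0,40,0,0,0],
  [0,0,30,0,0,0],
])

```text
time: 19.08
eef_pos: [496.2, 226.0, 226.6]
tool_rot: [0.999, 0.04, -0.001, -0.0]
contact_force: [-0.2, -0.1, 0.6]
opening: 85.3
```

move_arm([
  [0,0,18,0,0,0],
  [0,0,10,0,0,0],
  [0,0,0,0,0,0],
  [0,0,0,0,0,0],
])

```text
time: 19.58
eef_pos: [497.0, 226.7, 201.0]
tool_rot: [0.999, 0.041, 0.001, -0.001]
contact_force: [-0.1, -0.1, -0.3]
opening: 85.3
```

```bash
cat > t.py <<'E'
from h import *
# lateral offsets from tool centre of fin top stripe and bar in wrist view: gray profile rows
s=ctrl.sense();print(s['time'],s['eef_pos'],s['contact_force'],s['opening'])
c=cam("wrist");g=cv2.cvtColor(get_image("wrist"),cv2.COLOR_BGR2GRAY)
cv2.imwrite("pics/t%.0f.png"%(s['time']*100),g)
y0=226
print("bar pred",proj(c,[[490.5,310,110]]),"fin top upright/10deg",proj(c,[[496.5+1.2,244-36,151.5],[496.5-1.3,244,151.5],[503.7,244,151]]).round(0).tolist())
for r in (110,260,290,310): print(r,g[r,270:380:3])
E
python3 t.py
```

```text
19.575 [497.01387065 226.67361777 200.95989486] [-0.13362193 -0.14968865 -0.34131738] 85.25054025885319
bar pred [[317.16527394  71.60926473]] fin top upright/10deg [[314.0, 339.0], [315.0, 256.0], [338.0, 257.0]]
110 [169 159 105 103  98  96  97  96  97  95  97  91 108  88  82  99 118  98
  84  73  63  95  95  96  94  94  96 100 131 106 125  92  90  91  88  88
  89]
260 [108  65  68  87  67 102 120 120 117 120 119 119 119 119 105  63  64  64
  67  65  67  67  75  96 103 105 107 106 106 104 166 169 178 184 187 186
 185]
290 [171 172 172 138 103 164 214 214 214 212 213 214 213 213 169  62  61  50
  78  74  66  70 100 115 121 120 115 114 112 132 185 186 183 185 187 187
 187]
310 [175 176 178 178 160 151 142 136 134 135 134 131 104 145 163 175 172 101
  65  64  65  70 104 116 122 117 113 109 107 155 187 184 182 184 186 186
 185]
```

The fin top is at px 347, against about 314.5 if upright, so the tilt is about 13°. I'll close loosely around it.

move_arm([
  [-0.5,0,0,0,0,0],
  [0,0,0,0,0,0],
  [0,0,0,0,0,0],
  [0,0,0,0,0,0],
], claw=0.3, squeeze=20)

```text
time: 20.12
eef_pos: [496.0, 226.4, 200.1]
tool_rot: [0.999, 0.041, -0.0, -0.0]
contact_force: [0.9, 0.1, 0.4]
opening: 26.0
```

move_arm([
  [0,0,0,0,0,0],
  [0,0,0,0,0,0],
  [0,0,0,0,0,0],
], claw=0.14)

```text
time: 20.5
eef_pos: [496.0, 226.4, 200.1]
tool_rot: [0.999, 0.041, -0.0, -0.0]
contact_force: [0.9, -0.3, 0.1]
opening: 12.0
```

```bash
python3 t.py
```

```text
20.5 [496.02166504 226.3868156  200.089376  ] [ 0.88801704 -0.3471309   0.05559827] 11.984812965834335
bar pred [[319.9289553   70.86660679]] fin top upright/10deg [[317.0, 340.0], [318.0, 257.0], [341.0, 258.0]]
110 [191 176 151 109 106 102 101 103 102 102  99 101  92 105  82  88 105 122
 103  88  77  71 102 102 102 101 101  99 125 111 125 103  95  94  92  92
  94]
260 [136 165 117  24  15  15  29  42  42  44  37   7  46  85  78  91  91  92
  91  90  92  81  29  22  45  46  45  40  18  20  22  74 165 189 194 196
 195]
290 [ 13   7   6   7  11  22  54  86  94  77  24   9  67  86 111 130 133 131
 128 130 127 108  32  17  44  95  94  71  33  10   6   8   9  10   7 100
 191]
310 [ 14  14  14  14   8   7   6   9   9  11  20  16  95  93 108 127 131 129
 126 126 121 101  26  21  16   7   8   8   6   7   8   8  11   9   7   8
   5]
```

The fin is now within about 2° of upright (px 322, against 318). I'll reopen in stages and watch whether it stays.

move_arm([
  [0,0,0,0,0,0],
  [0,0,0,0,0,0],
  [0,0,0,0,0,0],
], claw=0.3)

```text
time: 20.92
eef_pos: [496.0, 226.4, 200.1]
tool_rot: [0.999, 0.041, -0.0, -0.0]
contact_force: [1.0, -0.8, 0.9]
opening: 25.8
```

```bash
python3 t.py
```

```text
20.925 [496.00618103 226.39145462 200.08549854] [ 0.95415668 -0.80084418  0.86423273] 25.840747158029135
bar pred [[319.87868312  70.88464799]] fin top upright/10deg [[317.0, 340.0], [318.0, 257.0], [341.0, 258.0]]
110 [191 177 152 109 105 102 101 104 101 102 100 101  93 106  84  89 108 121
 102  90  80  71 101 103 103 101 102 100 130 113 126 104  99  98  94  94
  96]
260 [ 26  44  44  44  42  11   6  74 117 117 117 116 114  90  77  92  93  93
  95  93  91  80 105 120 118 122 113  13   8  31  45  44  45  44  40  39
  59]
290 [ 85  85  80  21  12   7   6 120 216 221 219 218 144  88 111 135 134 132
 131 131 130 109  96 121 117 126 105  12   3   9  19  58  88  86  76  45
  18]
310 [ 17  15  14  20  21   8  55 142 130 128 130 129 125  98 110 130 130 130
 127 127 123 103 119 128 126 127 127 100  10  10  21  11  10   8  13   9
   8]
```

The fin stays put at the same pixels with the fingers clear. I'll retract.

move_arm([
  [0,0,0,0,0,0],
  [0,0,-15,0,0,0],
  [0,0,-35,0,0,0],
  [0,0,-40,0,0,0],
  [0,0,-40,0,0,0],
], claw=0.5)

```text
time: 21.6
eef_pos: [496.0, 226.2, 332.5]
tool_rot: [0.999, 0.041, 0.0, -0.001]
contact_force: [0.2, -0.5, -0.5]
opening: 42.7
```

move_arm([
  [0,-50,0,0,0,0],
  [0,-40,0,0,0,0],
  [0,0,0,0,0,0],
  [0,0,0,0,0,0],
  [0,0,0,0,0,0],
])

```text
time: 22.22
eef_pos: [488.9, 315.1, 330.6]
tool_rot: [0.999, 0.04, -0.0, -0.0]
contact_force: [0.7, -1.1, -0.8]
opening: 42.7
```

Run:
```python
from h import *
a=get_image("scene")
for k in range(8): i=get_image("scene")
g=cv2.cvtColor(i,cv2.COLOR_BGR2GRAY);print(np.abs(a.astype(int)-i)[120:180,260:310].max());print(g[128:142,276:298])
o=cv2.imread("pics/scene0.png")
for n,(lo,hi),bx in [("blue box",((100,120,60),(125,255,255)),(330,180,380,225))]:
    f=lambda m:np.argwhere(cv2.inRange(cv2.cvtColor(m[bx[1]:bx[3],bx[0]:bx[2]],cv2.COLOR_BGR2HSV),lo,hi)).mean(0)
    print(n,f(o),f(i))
for n,b in [("bearing",(252,200,274,216)),("knob",(305,258,332,285)),("keys",(360,230,445,290))]:
    print(n,np.abs(o.astype(int)-i)[b[1]:b[3],b[0]:b[2]].mean())
s=ctrl.sense();print(s['time'],s['eef_pos'],s['contact_force'])
```

```text
85
[[191 193 190 188 185 185 185 183 146 122 129 123 124 125 125 124 124 127
  130 128 108  84]
 [190 191 191 189 188 186 185 184 181 155 126 123 124 126 125 127 126 126
  128 128 130 118]
 [189 190 191 191 190 188 187 183 180 180 161 131 120 126 128 126 127 126
  126 125 129 131]
 [185 187 189 189 190 191 187 185 182 181 176 161 119 112 125 126 127 129
  128 127 127 128]
 [182 183 185 174 188 195 189 189 188 183 180 179 181 147 118 123 128 128
  129 129 129 128]
 [180 181 214 231 228 224 189 179 190 190 187 182 182 180 143 118 122 125
  125 123 122 122]
 [181 185 135 167 228 234 223 202 189 190 190 188 184 184 182 157 126 119
  121 121 122 123]
 [183 191 127  78 132 210 235 227 218 180 177 191 188 184 182 185 171 135
  117 121 122 123]
 [183 192 145  86  85 104 194 234 232 221 198 189 192 187 185 185 186 174
  127 113 122 122]
 [186 192 145  88  75  76  94 147 219 241 233 204 193 192 188 186 185 186
  194 160 122 121]
 [193 198 153  96  88  92  86  88 131 188 151 102 169 195 190 188 187 186
  189 191 154 122]
 [169 205 157  97  81  93  96  89  91  97  76  81 167 197 194 192 191 189
  187 187 188 162]
 [104 107 112 102  83  78  89  94  92  89  80  87 167 194 193 192 191 190
  187 186 186 190]
 [ 90 128 117  87  88  78  77  90  95  93  84  92 166 192 187 188 191 191
  189 189 187 186]]
blue box [19. 24.] [19. 24.]
bearing 7.194128787878788
knob 2.707818930041152
keys 4.900326797385621
22.675 [488.79472139 315.84578463 330.18905074] [0.29050325 0.62437304 0.43241235]
```

The fin-top stripe is now centred at about (282,135) and upright predicts (282.4,134.4), so it hangs upright. The frame difference may be the arm's shadow, so I'll check stillness once more and then hand in.

Run:
```python
from h import *
a=get_image("scene")
for k in range(8): i=get_image("scene")
d=np.abs(a.astype(int)-i)
print("gauge",d[120:180,260:310].max())
o=cv2.imread("pics/scene0.png")
for n,b in [("bearing",(252,200,274,216)),("knob",(305,258,332,285))]:
    p=o[b[1]:b[3],b[0]:b[2]];r=cv2.matchTemplate(i[b[1]-6:b[3]+6,b[0]-6:b[2]+6],p,cv2.TM_CCOEFF_NORMED);print(n,cv2.minMaxLoc(r)[1::2])
if d[120:180,260:310].max()<15: order.finish_job();print("handed in",ctrl.sense()['time'])
```

```text
gauge 75
bearing (0.9405601620674133, (6, 6))
knob (0.9998767375946045, (6, 6))
```

Run:
```python
from h import *
im=[]
for k in range(16): im.append(cv2.cvtColor(get_image("scene"),cv2.COLOR_BGR2GRAY).astype(int))
d=np.max(im,0)-np.min(im,0);w=np.argwhere(d[120:180,260:310]>15)+[120,260];print(len(w),w.min(0) if len(w) else'',w.max(0) if len(w) else '')
for g in im[::3]: # fin-top stripe centroid
    r=np.argwhere(g[129:138,276:290]>205)+[129,276];print(r.mean(0),len(r),g[142:152,274:282].mean())
print(ctrl.sense()['time'])
```

```text
0  
[134.88235294 282.23529412] 17 156.05
[134.88235294 282.23529412] 17 155.9875
[134.88235294 282.23529412] 17 156.05
[134.88235294 282.23529412] 17 156.0
[134.88235294 282.23529412] 17 156.025
[134.88235294 282.23529412] 17 155.875
23.925
```

It is still now, with nothing changing over 0.8 s, so the earlier difference was the arm's shadow settling or a last small rock of the gauge.

```bash
python3 -c "
from h import *
order.finish_job();print(ctrl.sense()['time'])"
```

```text
the job is handed in; nothing more can be done
the job is handed in; nothing more can be done
```

The changeover is done and handed in, at about 24 s of the 54 s allowed.

**Key:** I pressed the small key along the panel normal until the force rose at its end stop; the highest reading was 11.5 N. Before-and-after pictures show the small key down and the large key up. I did not see the 3–6 N rise before the click in the force readings; the pictures are the evidence that it latched.

**Gauge:** I gripped the stirrup gauge by its fin and lowered it over the middle of the bar, one leg on each side. After the first release it stayed about 13° out of upright, held by friction. I closed the fingers loosely around the fin, reopened them and backed away.

**Last checks:**
- **Tilt:** the fin top is at pixel (282.2, 134.9) and upright predicts (282.4, 134.4).
- **Stillness:** two earlier checks showed changes around the gauge (differences of 85 and 75), probably the arm's shadow or a last small rock. The final check showed none over 0.8 s.
- **Other things:** the blue box, knob and bearing are where they were. The bearing's image match was weaker (0.94), probably because of shadow.

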